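# Find the full candy-sugar tin by feel

## Task

One of the three identical closed tins is full, and we need it to refill the sugar pot. Heft them one at a time, starting with the tin next to the sugar pot and working along the row away from it: lift each a few centimetres clear of the board and stand it back where it was before you take the next. Then finish holding the heaviest one up in the gripper, upright and still at least 10 cm above the board, with the other two standing in their places; never tip a tin over, and leave the sugar pot, the mug and the spatula alone.

Things in the scene. Friction and masses are not known exactly. Their poses are not given: they have to be found in the camera images.
- board: light wooden board lying flat on the counter and fixed to it, 130 x 400 x 10 mm (x, y, z). Origin: centre of its underside, on the counter; the tins stand on its top, 10 mm above the origin. Its y axis runs along the row of tins, its x axis across it; it may be turned by up to 0.4 rad.
- tin_a: closed round tin, sage green, white bands, fixed steel lid, 140 mm tall; body 65 mm across, lid (top 14 mm) 68 mm. Stands on the board, about 125 mm from the board's centre towards the board's +y, 60 mm clear of its neighbours. Origin: centre of its underside, z up. The three look alike and weigh 190 to 570 g filled; any may be the heaviest, by at least 150 g. Its contents may shift by 3 mm.
- tin_b: closed round tin, sage green, white bands, fixed steel lid, 140 mm tall; body 65 mm across, lid (top 14 mm) 68 mm. Stands on the board, near the middle of the board, 60 mm clear of its neighbours. Origin: centre of its underside, z up. The three look alike and weigh 190 to 570 g filled; any may be the heaviest, by at least 150 g. Its contents may shift by 3 mm.
- tin_c: closed round tin, sage green, white bands, fixed steel lid, 140 mm tall; body 65 mm across, lid (top 14 mm) 68 mm. Stands on the board, about 125 mm from the board's centre towards the board's -y, 60 mm clear of its neighbours. Origin: centre of its underside, z up. The three look alike and weigh 190 to 570 g filled; any may be the heaviest, by at least 150 g. Its contents may shift by 3 mm.
- sugar_pot: white ceramic sugar pot with a blue band, a hinged lid and a blue knob, 96 mm across and 105 mm tall, on the counter just beyond one end of the board, in line with the row; either end. Origin: centre of its underside. Bystander, loose.
- mug: yellow mug, 78 mm across and 92 mm tall, with a handle, on the counter just beyond the other end of the board. Origin: centre of its underside. Bystander, loose.
- spatula: red-handled kitchen spatula lying flat on the counter on the board's far (+x) side, roughly parallel to the row, its length along its own x axis. Bystander, loose.
Things that resemble listed ones, but are neither listed nor needed, are in the scene too. What is shaped like the tin_b but black or red is not meant.

How it is judged:
By the outcome, as a careful person would: the job done as asked, in the order asked, and still so for the second after the job is handed in, while the arm keeps its last pose, push and grip.
It also fails if it takes over 70 s, if anything falls off the work surface, if the arm or the gripper's body presses on something with over 40 N, if the wrist force passes 120 N, or if a joint passes its speed limit or range.

## Robot

A 6-joint arm with a two-finger parallel gripper is mounted at the origin on the work surface. World frame = base frame: x ahead of the robot, y to its left, z up, the work surface at z = 0. Lengths are in m, angles in rad, forces in N, time in s.
With the tool pointing down it reaches from about 0.35 to 0.85 m from the base axis. Payload 8.1 kg.
Tool frame: the origin (TCP) lies between the finger pads; the fingertips stand 22 mm ahead of it and the grasp point (between the pads) lies 3 mm ahead of it; z points along the fingers, x is the direction in which the jaws open and shut, and the axes are right-handed (so a half turn about z gives the same grasp; the last joint's range is limited). The gripper opens to 93 mm and grips with 3 to 60 N. Pads are 15 mm wide; open, the fingers measure 128 mm over their backs; the gripper's body (75 mm by 188 mm) begins 65 mm behind the grasp point.
Start: joints at [-1.379, 0.13, 1.488, -0, 1.523, -0.085], TCP at [0.164, -0.577, 0.241] pointing down, gripper open.
Joint ranges: [-2.96, 2.96], [-0.89, 2.26], [0.02, 2.5], [-1.34, 4.48], [0, 2.73], [-2.66, 2.66]. Speed limits (rad/s): [2.39, 2.39, 2.79, 3.14, 3.14, 3.14].

## Interface

Orientations are given as [roll, pitch, yaw] about the fixed x, y, z axes, in that order (R = Rz(yaw) Ry(pitch) Rx(roll)).
In Python, from bench import r, effector, state, optics gives the robot as it stands. The module is installed in compiled form; this text tells all that it offers. Calls block until the motion is done:
- r.reach(position, orientation): joint-space move of the TCP to a pose.
- r.move_linear(position, velocity=0.15, ori=None): straight line of the TCP; ori=None keeps the orientation; velocity is the mean speed in m/s.
- r.move_joints(angles): joint-space move.
- effector.set_gripper(opening): finger opening in m; the grip force is fixed at half the most; returns when the fingers have stopped.
- r.sleep(seconds).
- r.inverse_kinematics(position, orientation): joint angles nearest the present ones, or None.
- state(): the state.
- optics.capture(name): name is "scene" or "side" or "wrist"; returns the picture (480x640x3 uint8, red, green, blue); there is no depth.
- optics.get_calibration(name): a dict with "fovy" (degrees; the focal length in pixels is half the picture's height over the tangent of half this angle, whatever the lens; pixels are square), "cx", "cy" (the principal point, pixels), "pose" (4x4, takes a point from camera to world coordinates). Camera axes: x right, y down, z forward; pixel columns grow to the right and rows downward; lengths in m; the calibration is good to about 2 mm. A picture is of the moment at which its call begins: read the wrist's pose just before it. get_calibration takes no time and is no camera call; for the wrist camera it gives the pose at the moment of the call.
A pose or a line that the arm cannot do raises r.PlanningError and nothing moves.
- r.finish_job(): hands the job in, once; it reports no verdict.
Trained networks look in the newest picture that a camera, given by its name, has taken for a name from the list of things; names that differ only in an ending like _2 or _b are one class to them, and where a whole thing is asked for, a point or a joint stands for the part that bears it (a point fixed in the world has none). Each returns a list of dicts, best first, with "score" (0 to 1); they miss things now and then, are a little off and sometimes report something else, mostly with a low value. They report only what shows in the picture. A call takes as long as a camera call. They do not tell look-alikes from the thing itself.
- optics.outline_of(thing, camera): "pixels" (480x640 bool, what is visible of it) and "point" ([column, row] in pixels, amid what is visible of it).
- optics.spot_point(thing, camera): "point" ([column, row] in pixels: a listed point, or the origin of a listed thing).
The state is a dict: "clock": time; "joint_pos": joint angles; "qvel": joint speeds; "tau": joint torques, N m; "tcp_pos": TCP position; "tool_rot": TCP orientation; "ft_force": force on the tool from outside, world axes, zero at the start; "ft_torque": the same for the moment, N m; "finger_gap": finger opening in m.
Only numpy, scipy, OpenCV 4.12 (cv2) and the standard library are available. Lean on these libraries where they do the work, as an engineer would, in place of code of your own. Each camera call takes 0.05 s, during which the arm holds its last target. There are 200 camera calls.

## Working session

There is one attempt and no reset: what is moved stays moved. The work goes in short steps, each a Python script; the robot and the scene stay as the last script left them, time stands still between calls to the robot, and variables do not carry over. Pictures are saved under pics/ and viewed, about 8 in all and at most 12, crops included, and the job is handed in when it is done.

```bash
mkdir -p pics; python3 - <<'E'
from bench import r, effector, state, optics
import cv2, numpy as np
for c in ("scene","side"):
    im=optics.capture(c); cv2.imwrite(f"pics/{c}0.png",im[:,:,::-1])
    k=optics.get_calibration(c); print(c,k["fovy"],k["cx"],k["cy"],np.round(k["pose"],3).tolist())
    for t in ("tin_a","sugar_pot","mug","spatula","board"):
        print(t,[(round(d["score"],2),np.round(d["point"]).tolist()) for d in optics.spot_point(t,c)])
s=state();print(s)
E
```

```text
scene 57.47494464857008 319.86631791040116 237.7880744601558 [[0.448, 0.663, -0.6, 1.004], [0.894, -0.326, 0.308, -0.218], [0.008, -0.674, -0.738, 0.631], [0.0, 0.0, 0.0, 1.0]]
tin_a [(0.97, [302.0, 207.0]), (0.95, [248.0, 217.0]), (0.74, [271.0, 284.0]), (0.68, [333.0, 181.0]), (0.66, [332.0, 257.0]), (0.57, [494.0, 276.0]), (0.55, [385.0, 229.0])]
sugar_pot [(0.88, [189.0, 339.0])]
mug [(0.61, [446.0, 202.0])]
spatula [(0.96, [373.0, 326.0])]
board [(0.7, [333.0, 256.0])]
side 53.99447100385073 308.54870355502135 242.69106835263213 [[0.786, 0.375, -0.491, 1.075], [0.618, -0.449, 0.646, -0.637], [0.021, -0.811, -0.584, 0.658], [0.0, 0.0, 0.0, 1.0]]
tin_a [(0.95, [268.0, 287.0]), (0.89, [254.0, 229.0]), (0.82, [309.0, 251.0]), (0.77, [415.0, 239.0]), (0.74, [271.0, 214.0]), (0.69, [217.0, 249.0]), (0.57, [332.0, 229.0])]
sugar_pot [(0.9, [229.0, 337.0]), (0.73, [362.0, 284.0])]
mug [(0.59, [360.0, 201.0])]
spatula [(0.83, [360.0, 285.0])]
board [(0.83, [306.0, 255.0])]
{'clock': 0.6, 'joint_pos': array([-1.37942616e+00,  1.30396128e-01,  1.48819199e+00,  2.10304958e-05,
        1.52298799e+00, -8.53814884e-02]), 'qvel': array([-1.28839401e-04,  1.96438260e-03,  9.85111743e-05, -1.94078284e-04,
        1.32254446e-03, -1.34796987e-03]), 'tau': array([-1.74421211e-04, -5.59412742e+01, -4.91797650e+01,  7.66896922e-02,
        2.29654805e-02, -3.96578446e-05]), 'tcp_pos': array([ 0.16398132, -0.57717066,  0.24064194]), 'tool_rot': array([-3.14157314e+00, -1.82832807e-05, -1.29404568e+00]), 'ft_force': array([-0.57713783,  0.3909121 ,  0.77067183]), 'ft_torque': array([ 0.05646013, -0.00966006, -0.02254366]), 'finger_gap': 0.0929879479152376}
```

View pics/scene0.png

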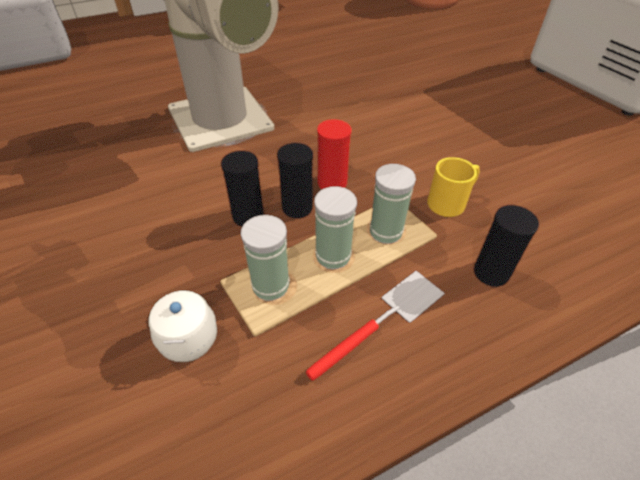

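View pics/side0.png

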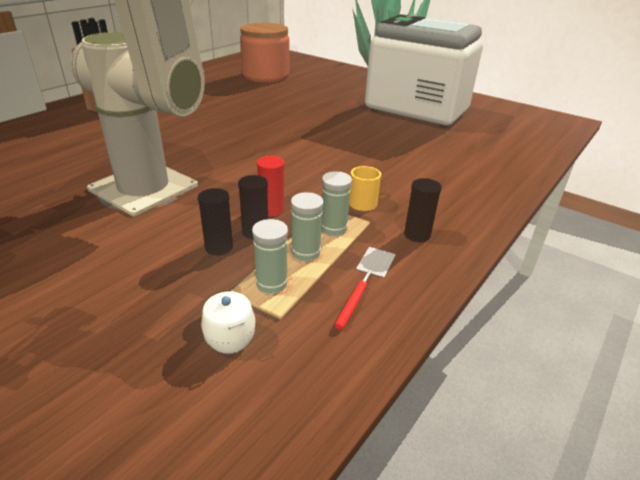

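The green tins stand on the board: scene pixels (268,260), (335,230) and (391,205), with bases at (271,284), (332,257) and (385,229). The black cans at (243,190), (296,180) and (507,245) and the red one at (334,155) stand on the counter, so they are decoys. The white pot with the blue knob at (183,325) is next to the left-hand tin, and the mug is at the other end.

```bash
cat > h.py <<'E'
from bench import r, effector, state, optics
import cv2, numpy as np
def ray(cam,p,z,k=None):
    k=k or optics.get_calibration(cam); f=240/np.tan(np.radians(k["fovy"]/2)); T=np.array(k["pose"])
    d=T[:3,:3]@[(p[0]-k["cx"])/f,(p[1]-k["cy"])/f,1]; o=T[:3,3]
    return (o+d*(z-o[2])/d[2])[:2]
E
python3 - <<'E'
from h import *
S={"pot":((189,339),(229,337),0),"t1":((271,284),(268,287),.01),"t2":((332,257),(309,251),.01),"t3":((385,229),(332,229),.01),
"mug":((446,202),(360,201),0),"blk1":((248,217),(217,249),0),"blk2":((302,207),(254,229),0),"red":((333,181),(271,214),0),"blk3":((494,276),(415,239),0),"spat":((373,326),(360,285),0),
"lid1":((265,231),(270,230),.15),"lid2":((336,204),(307,202),.15),"lid3":((394,178),(337,181),.15)}
for n,(a,b,z) in S.items(): print(n,ray("scene",a,z).round(3),ray("side",b,z).round(3))
E
```

```text
pot [ 0.596 -0.243] [ 0.593 -0.241]
t1 [ 0.56  -0.085] [ 0.563 -0.098]
t2 [0.553 0.039] [0.551 0.055]
t3 [0.535 0.165] [0.539 0.162]
mug [0.518 0.33 ] [0.509 0.335]
blk1 [ 0.376 -0.061] [ 0.373 -0.066]
blk2 [0.398 0.05 ] [0.382 0.05 ]
red [0.352 0.147] [0.368 0.128]
blk3 [0.715 0.286] [0.712 0.269]
spat [0.707 0.035] [0.701 0.04 ]
lid1 [ 0.565 -0.086] [ 0.566 -0.09 ]
lid2 [0.56  0.038] [0.555 0.038]
lid3 [0.546 0.157] [0.55  0.154]
```

```bash
python3 - <<'E'
from h import *
r.reach([0.53,0.037,0.42],[np.pi,0,0.07])
k=optics.get_calibration("wrist"); im=optics.capture("wrist"); cv2.imwrite("pics/w1.png",im[:,:,::-1])
import pickle; pickle.dump(k,open("k1.pkl","wb"))
print(np.round(k["pose"],3).tolist(),k["fovy"])
for d in optics.spot_point("tin_a","wrist"): print("o",round(d["score"],2),d["point"],ray("wrist",d["point"],.01,k).round(4))
for d in optics.spot_point("board","wrist"): print("board",round(d["score"],2),d["point"],ray("wrist",d["point"],.0,k).round(4))
s=state();print(s["clock"],s["joint_pos"].round(2),s["ft_force"])
E
```

```text
[[0.998, 0.067, 0.018, 0.525], [0.069, -0.965, -0.254, 0.106], [0.0, 0.255, -0.967, 0.563], [0.0, 0.0, 0.0, 1.0]] 62.81886641828687
o 0.93 [206.1, 242.9] [ 0.3782 -0.059 ]
o 0.67 [330.0, 185.9] [0.5522 0.0364]
o 0.61 [192.7, 98.0] [0.3606 0.1405]
o 0.59 [219.4, 179.9] [0.3968 0.0341]
o 0.57 [329.4, 272.0] [ 0.5614 -0.0915]
o 0.56 [329.1, 93.9] [0.5413 0.1581]
board 0.49 [330.2, 185.5] [0.5529 0.0358]
3.3583 [-0.03 -0.06  1.36 -0.    1.84 -0.1 ] [ 0.03480791 -0.83646566 -0.13893123]
```

View pics/w1.png

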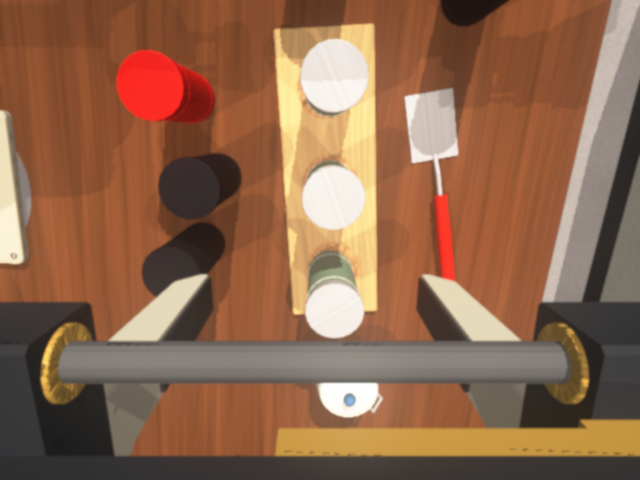

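Seen from above, the three steel lids on the board are at (334,76), (333,197) and (334,309). The sugar pot is beyond the near (-y) end at (349,400). That makes tin_c first, then tin_b, then tin_a. The black cans, the red can and the spatula are clear of a grasp across the row.

```bash
python3 - <<'E'
from h import *
import pickle; k=pickle.load(open("k1.pkl","rb"))
L={n:ray("wrist",p,.15,k) for n,p in dict(a=(334,76),b=(333,197),c=(334,309)).items()}
for n in L: print(n,L[n].round(4))
for e in (((295,313),(277,30)),((377,310),(373,25))):
    p,q=[ray("wrist",x,.01,k) for x in e]; print("edge",p.round(3),q.round(3),np.arctan2(-(q-p)[0],(q-p)[1]))
E
```

```text
a [0.5407 0.1617]
b [0.5494 0.0425]
c [ 0.561  -0.0859]
edge [ 0.514 -0.162] [0.469 0.23 ] 0.11484263685784113
edge [ 0.639 -0.148] [0.591 0.245] 0.12245021309758745
```

```bash
cat >> h.py <<'E'
Y=0.1; O=[np.pi,0,Y]
T=dict(a=(.542,.159),b=(.552,.040),c=(.562,-.088))
def avg(n=12):
    v=[]
    for _ in range(n): r.sleep(.04); v.append(np.r_[state()["ft_force"],state()["ft_torque"]])
    return np.mean(v,0)
def look(n):
    """hover above tin n, return lid centre from the wrist picture"""
    x,y=T[n]; r.reach([x,y,.30],O)
    k=optics.get_calibration("wrist"); im=optics.capture("wrist")
    f=240/np.tan(np.radians(k["fovy"]/2)); R=f*.034/(k["pose"][2][3]-.15)
    g=cv2.medianBlur(cv2.cvtColor(im,cv2.COLOR_RGB2GRAY),5)
    c=cv2.HoughCircles(g,cv2.HOUGH_GRADIENT,1,40,param1=80,param2=15,minRadius=int(R*.85),maxRadius=int(R*1.2))
    c=[] if c is None else c[0]
    P=[(ray("wrist",q[:2],.15,k),q) for q in c]
    P.sort(key=lambda p:np.hypot(*(p[0]-T[n])))
    for q in c[:6]: cv2.circle(im,(int(q[0]),int(q[1])),int(q[2]),(255,0,0),1)
    cv2.imwrite(f"pics/look_{n}.png",im[:,:,::-1])
    for d in optics.spot_point("tin_"+n,"wrist"): print("spot",round(d["score"],2),ray("wrist",d["point"],.01,k).round(4))
    print("lid",[(p[0].round(4),p[1].round()) for p in P[:3]],"R",R)
E
python3 - <<'E'
from h import *
look("c"); print(avg(6).round(2),state()["clock"])
E
```

```text
spot 0.89 [ 0.3776 -0.0605]
spot 0.63 [ 0.5611 -0.092 ]
spot 0.56 [0.3978 0.0378]
lid [(array([ 0.561 , -0.0863]), array([312., 226.,  44.], dtype=float32)), (array([ 0.5853, -0.18  ]), array([330., 338.,  40.], dtype=float32)), (array([0.5494, 0.0382]), array([314.,  48.,  47.], dtype=float32))] R 45.31145103354435
[ 0.14  0.24  0.22 -0.04 -0.08 -0.01] 4.4417
```

View pics/look_c.png

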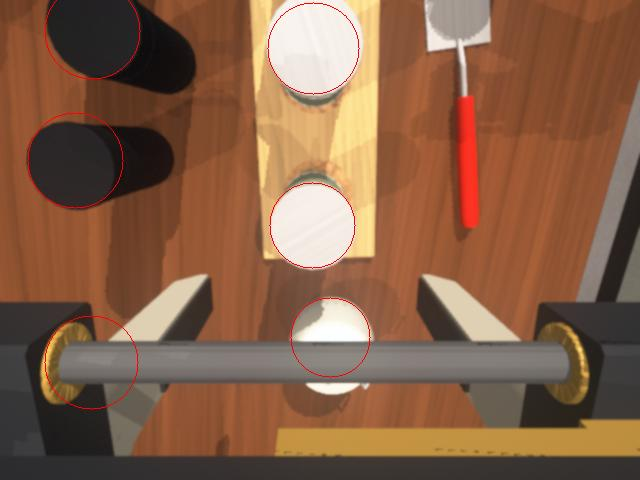

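The circle on tin_c's lid fits, at (312,226), and agrees with the spot result. Hefting tin_c.

```bash
cat >> h.py <<'E'
Z=.103
def grab(n):
    x,y=T[n]; r.reach([x,y,.22],O) if np.hypot(*(state()["tcp_pos"][:2]-T[n]))>.03 else r.move_linear([x,y,.22],.2)
    r.sleep(.3); b=avg(); r.move_linear([x,y,Z],.12); effector.set_gripper(.055)
    g=state()["finger_gap"]; print(n,"gap",g,"F at grip",avg(3)[:3].round(2)); return b
def heft(n):
    b=grab(n); x,y=T[n]
    r.move_linear([x,y,Z+.05],.08); r.sleep(.5); w=avg()
    print("heft",n,(w-b).round(3),"mass g",-(w-b)[2]/9.81*1000,"gap",state()["finger_gap"],"tcp",state()["tcp_pos"].round(4))
    cv2.imwrite(f"pics/up_{n}.png",optics.capture("scene")[:,:,::-1])
    r.move_linear([x,y,Z+.008],.08); r.move_linear([x,y,Z],.02); r.sleep(.2)
    effector.set_gripper(.093); r.move_linear([x,y,.22],.15); 
    cv2.imwrite(f"pics/down_{n}.png",optics.capture("scene")[:,:,::-1]); print(state()["clock"])
E
sed -i 's/^T=.*/T=dict(a=(.542,.159),b=(.551,.039),c=(.561,-.088))/' h.py
python3 - <<'E'
from h import *
heft("c"); look("c")
E
python3 -c "
import cv2,numpy as np
cv2.imwrite('pics/c2.png',np.hstack([cv2.resize(cv2.imread(f'pics/{s}_c.png')[120:380,140:500],None,fx=1.1,fy=1.1) for s in('up','down')]))"
```

```text
c gap 0.06589892015020761 F at grip [0.75 0.13 2.47]
heft c [-0.252  0.139 -2.007 -0.018  0.003  0.009] mass g 204.63025375080394 gap 0.06600588430358065 tcp [ 0.561 -0.088  0.153]
12.4917
spot 0.92 [ 0.562  -0.0897]
spot 0.92 [ 0.3785 -0.0594]
spot 0.64 [0.3966 0.0376]
spot 0.57 [0.5515 0.0421]
lid [(array([ 0.5602, -0.0861]), array([312., 224.,  44.], dtype=float32)), (array([ 0.5848, -0.1823]), array([330., 340.,  43.], dtype=float32)), (array([0.5499, 0.0383]), array([316.,  48.,  47.], dtype=float32))] R 45.372666370597116
```

View pics/c2.png

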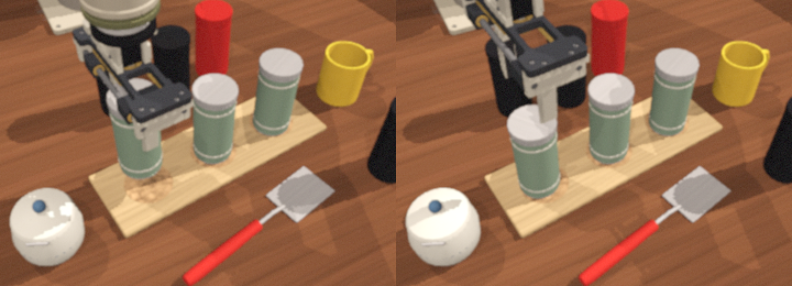

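On the left, tin_c hangs clear of the board. On the right, it stands upright in its old place, with the lid within 1 mm. It weighs about 205 g. Next are tin_b and tin_a, each with a look first.

```bash
python3 - <<'E'
from h import *
look("b"); heft("b"); look("b"); look("a"); print(state()["clock"])
E
```

```text
spot 0.93 [0.5523 0.0404]
spot 0.88 [0.3601 0.1393]
spot 0.84 [0.3963 0.0385]
spot 0.8 [0.542  0.1609]
spot 0.66 [ 0.5592 -0.0904]
spot 0.56 [ 0.3768 -0.059 ]
lid [(array([0.5505, 0.0432]), array([316., 224.,  44.], dtype=float32)), (array([ 0.5592, -0.0818]), array([310., 368.,  40.], dtype=float32)), (array([0.5399, 0.1657]), array([318.,  48.,  48.], dtype=float32))] R 45.73869426695936
b gap 0.06600118115252314 F at grip [-2.59 -0.12  2.84]
heft b [-8.000e-03 -9.500e-02 -5.023e+00 -2.500e-02 -1.000e-03  1.800e-02] mass g 511.9828694724321 gap 0.06635463198810887 tcp [0.551 0.039 0.153]
21.7333
spot 0.86 [0.5408 0.1607]
spot 0.78 [0.5477 0.0371]
spot 0.77 [ 0.5593 -0.0917]
spot 0.77 [0.3606 0.14  ]
spot 0.74 [ 0.3788 -0.0568]
spot 0.69 [0.3938 0.0373]
spot 0.2 [ 0.5981 -0.2335]
lid [(array([0.5493, 0.0418]), array([312., 224.,  43.], dtype=float32)), (array([ 0.5597, -0.0802]), array([310., 364.,  42.], dtype=float32)), (array([0.5443, 0.1633]), array([322.,  52.,  53.], dtype=float32))] R 45.37356724910049
spot 0.94 [0.5407 0.1604]
spot 0.92 [0.5497 0.0391]
spot 0.81 [0.3934 0.0404]
spot 0.72 [0.358 0.139]
spot 0.68 [ 0.5603 -0.0944]
spot 0.59 [0.7043 0.2834]
lid [(array([0.5405, 0.1639]), array([314., 222.,  44.], dtype=float32)), (array([0.5534, 0.0858]), array([320., 318.,  47.], dtype=float32)), (array([0.5508, 0.0469]), array([312., 360.,  41.], dtype=float32))] R 45.777979096244465
22.9
```

```bash
sed -i 's/a=(.542,.159)/a=(.541,.161)/' h.py; python3 - <<'E'
from h import *
heft("a"); look("a"); print(state()["clock"])
E
python3 -c "
import cv2,numpy as np
cv2.imwrite('pics/a2.png',np.hstack([cv2.resize(cv2.imread(f'pics/{s}.png')[120:380,140:500],None,fx=1.1,fy=1.1) for s in('up_b','down_a')]))"
```

```text
a gap 0.06591200812907343 F at grip [-1.71 -0.68  3.49]
heft a [-2.180e-01 -2.070e-01 -2.732e+00 -1.000e-02 -1.000e-03  0.000e+00] mass g 278.5038924334996 gap 0.06588454186301075 tcp [0.541 0.161 0.153]
30.9583
spot 0.88 [0.5531 0.0389]
spot 0.86 [0.3975 0.0398]
spot 0.83 [0.705  0.2842]
spot 0.8 [0.361  0.1416]
spot 0.65 [0.542  0.1626]
spot 0.59 [ 0.564 -0.089]
lid [(array([0.5409, 0.1633]), array([314., 224.,  42.], dtype=float32)), (array([0.5564, 0.0908]), array([324., 312.,  44.], dtype=float32)), (array([0.5482, 0.0485]), array([308., 358.,  42.], dtype=float32))] R 45.365314995541425
31.475
```

View pics/a2.png

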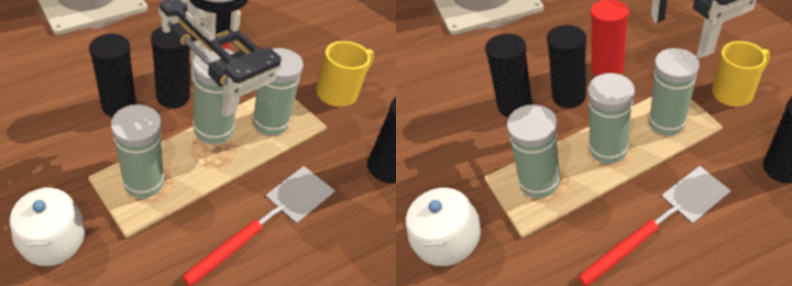

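On the left, tin_b hangs clear of the board. On the right, all three tins stand upright in their places and nothing else has moved. The masses are c 205 g, b 512 g and a 279 g, so tin_b is the full one. I'll take it up and hold its base about 16 cm above the board.

```bash
python3 - <<'E'
from h import *
b=grab("b"); x,y=T["b"]
r.move_linear([x,y,Z+.16],.1); r.sleep(1)
s=state(); print("mass",-(avg()-b)[2]/9.81*1000,s["tcp_pos"],s["finger_gap"],abs(s["qvel"]).max(),s["clock"])
A=[optics.capture(c)[110:370,140:500] for c in("scene","side")]
cv2.imwrite("pics/end.png",cv2.resize(np.hstack(A),None,fx=1.1,fy=1.1)[:,:,::-1])
E
```

```text
b gap 0.06631542480065011 F at grip [-2.58 -0.24  2.71]
mass 503.6016787802643 [0.55101191 0.0389957  0.26300425] 0.06568258908679087 0.001470221595761057 37.475
```

View pics/end.png

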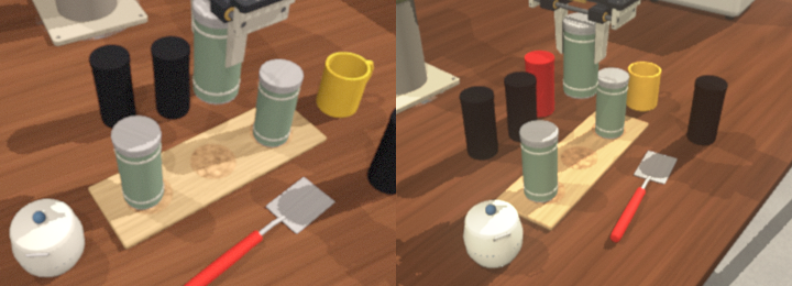

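Both views show tin_b upright and high above the empty middle spot. Tins a and c are standing in place, and the pot, mug and spatula have not moved.

```bash
python3 -c "
from h import *
r.finish_job(); print(state()['clock'])"
```

```text
the job is handed in; nothing more can be done
the job is handed in; nothing more can be done
```

The job is done and handed in: tin_b is the full one, and the arm is holding it upright with its base about 16 cm above the board. The sugar pot was at the board's -y end, so I hefted tin_c first, then tin_b, then tin_a. Each was lifted 5 cm and stood back before I took the next.

| Tin | Weight when hefted |
|---|---|
| tin_c | about 205 g |
| tin_b | about 512 g |
| tin_a | about 279 g |

**Last checks:** Weighed again in the final hold, tin_b read about 504 g. The grip was steady, the joints were still, and the robot's clock stood at about 37.5 s. The wrist camera put each tin back within about 2 mm of where it stood. The final pictures show tins a and c upright in their places, and the pot, mug and spatula where they were.

**Disagreements:** The trained networks also reported the black and red cans as tins, which I ruled out by colour and because they stood off the board. No check failed.

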